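# Find the concealed catch of the cash drawer

## Robot

A 6-joint arm with a two-finger parallel gripper is mounted at the origin on a cart in front of the work surface, level with it; the furniture and walls round the work are solid. World frame = base frame: x ahead of the robot, y to its left, z up, the work surface at z = 0. Lengths are in m, angles in rad, forces in N, time in s.
With the tool pointing down it reaches from about 0.375 to 0.9 m from the base axis. Payload 3.1 kg.
Tool frame: the origin (TCP) lies midway between the tips of the shut fingers; the grasp point (between the pads) lies 19 mm behind it; x points along the fingers, z is the direction in which the jaws open and shut, and the axes are right-handed (so a half turn about x gives the same grasp; the last joint's range is limited). The gripper opens to 87 mm and grips with 3 to 60 N. Pads are 19 mm wide; open, the fingers measure 117 mm over their backs; the gripper's body (75 mm by 190 mm) begins 51 mm behind the grasp point.
Start: joints at [1.062, 0.527, 1.433, -0, 1.181, -0.178], TCP at [0.202, 0.591, 0.223] pointing down, gripper open.
Joint ranges: [-3.08, 3.08], [-0.75, 2.2], [0.22, 2.44], [-1.43, 4.57], [0, 2.65], [-2.85, 2.85]. Speed limits (rad/s): [2.79, 2.79, 3.14, 3.14, 3.14, 3.14].

## Interface

Orientations are given as a unit quaternion [x, y, z, w].
In Python, from rig import robot, optics, workorder gives the robot as it stands.
- The arm moves only by the tool arm_command, never from a script. Its argument "plan" is a list of rows, each a list of 7 numbers: the shift along the tool's x, y, z in cm, then the turn, a rotation vector about the tool's x, y, z in rad, then the finger opening in cm, from 0 to 8.7. In form: [[x, y, z, ax, ay, az, gripper], ...]. A call has 1 to 12 rows; each row shifts and turns the pose as measured when the row begins, along the tool's axes as they then stand; what a row does not reach is not made up. A row lasts 1/8 s, in which the tool goes at most 62.5 mm and 10.7 degrees, less where a joint would pass 70% of its speed; a pose out of reach is approached as far as the arm can. A call with a gripper value outside its range is refused whole. The fingers move at their own pace and stop on an object; "grip_force" is the grip in N (left out, the last holds). Time passes only in rows, so rows that do not move let the fingers close. It gives the time, the measured TCP pose, the force and the opening at its end, in the units of the state.
- robot.get_obs(): the state, without advancing time (a new reading comes with each control period).
- optics.camera(name): name is "scene" or "top"; returns (picture, depth): 420x560x3 uint8, blue, green, red; 420x560 float32, m along the optical axis (not along the pixel's ray), 0 where there is no reading.
- optics.camera_info(name): a dict with "mtx" (3x3 intrinsics, pixels), "position" and "rotation" of the camera in the world. Camera axes: x right, y down, z forward; pixel columns grow to the right and rows downward; lengths in m; the calibration is good to about 2 mm. A picture is of the moment at which its call begins. camera_info takes no time and is no camera call.
- workorder.hand_in(): hands the job in, once; it reports no verdict.
The state is a dict: "time": time; "q": joint angles; "joint_velocities": joint speeds; "joint_torque": joint torques, N m; "position": TCP position; "tool_rot": TCP orientation; "ft_force": force on the tool from outside, world axes, zero at the start; "moment": the same for the moment, N m; "grip_width": finger opening in m.
Only numpy, scipy, OpenCV 4.12 (cv2) and the standard library are available. Lean on these libraries where they do the work, as an engineer would, in place of code of your own. Each camera call takes 0.05 s, during which the arm holds its last target. There are 200 camera calls.

## Task

The cash drawer under the display riser has no handle: one of the four cork discs set into the riser's top is its concealed catch, the other three are dummies. With the fingertips, feel along the discs by pressing on them until one gives, press that one in so that the drawer springs out, then take the hand away; let the spring open the drawer, without pushing or pulling at its front. Pick nothing up and leave the things on and around the riser where they are.

Things in the scene. Friction and masses are not known exactly. Their poses are not given: they have to be found in the camera images.
- riser: Low light-wood display riser, fixed, 174 mm deep (x) x 274 wide (y) x 80 high; origin at the centre of its underside on the table, drawer on its -x side, z up. Four round 50 mm recesses in a row along y in its flat top each hold a 48 mm cork disc, face 1.5 mm below the top. They look alike: three are rigid, one (not told which) is the concealed catch, on a spring, sinking up to 7 mm.
- pad0 (a point): Centre of the cork face in the first (leftmost) recess, counted from the +y side of the riser; 30 mm toward -x of the riser's origin, 60 mm between neighbours, 78.5 mm above the table. z is up.
- pad1 (a point): Centre of the cork face in the second recess, counted from the +y side of the riser; 30 mm toward -x of the riser's origin, 60 mm between neighbours, 78.5 mm above the table. z is up.
- pad2 (a point): Centre of the cork face in the third recess, counted from the +y side of the riser; 30 mm toward -x of the riser's origin, 60 mm between neighbours, 78.5 mm above the table. z is up.
- pad3 (a point): Centre of the cork face in the fourth (rightmost) recess, counted from the +y side of the riser; 30 mm toward -x of the riser's origin, 60 mm between neighbours, 78.5 mm above the table. z is up.
- catch (a joint): Depth in m to which the concealed catch is pressed: 0 up, 0.007 fully down; its spring pushes back with about 1 N at first and 3.5 N fully down. It lets the drawer go at about 4 mm.
- till_drawer (a joint): Opening of the cash drawer in m: 0 shut, 0.055 fully out. Held shut by the catch; once released its spring pushes it out to the riser's front (its -x side, toward the robot) within about a second, and it stays out.
- drawer_front: The sliding cash drawer with its smooth wooden front without a handle: front 246 mm wide, 50 mm high, 12 mm thick, on the -x side of the riser under the top. Origin: as the riser's when shut; the centre of the front is 79 mm in front of it (-x) and 39 mm above.
- clay_token0_mid (a point): Cream clay disc, 36 mm across, 9 mm high, lying on the rear strip of the riser's top (loose). Point at its centre, half-way up.
- palo_stick_mid (a point): Small wooden stick 11x88x10 mm, lying on the rear strip of the riser's top (loose). Point at its centre, half-way up.
- call_bell_mid (a point): Brass-coloured counter bell, 72 mm across, 61 mm high, left of the riser (loose). Point at its centre, half-way up.
- balm_tin_mid (a point): Round green tin, 62 mm across, 24 mm high, right of the riser (loose). Point at its centre, half-way up.
- matchbox_mid (a point): Matchbox 36x54x17 mm, right of the riser (loose). Point at its centre, half-way up.
- roller_a_mid (a point): Small standing bottle with a black cap, 27 mm across, 78 mm high, right of the riser (loose). Point at its centre, half-way up.
- roller_b_mid (a point): Small standing bottle with a black cap, 27 mm across, 78 mm high, right of the riser (loose). Point at its centre, half-way up.

How it is judged:
By the outcome, as a careful person would: the job done as asked, in the order asked, and still so for the second after the job is handed in, with the robot touching nothing.
It also fails if it takes over 48 s, if anything falls off the work surface, if the arm or the gripper's body presses on something with over 40 N, if the wrist force passes 120 N, or if a joint passes its speed limit or range.

## Working session

There is one attempt and no reset: what is moved stays moved. The work goes in short steps, Python scripts to look and compute and a tool call to move; the robot and the scene stay as the last step left them, time stands still between calls to the robot, and variables do not carry over. Pictures are saved under pics/ and viewed, about 8 in all and at most 12, crops included, and the job is handed in when it is done.

Besides the shell and the picture viewer there is one more tool, called as name([rows], argument=value, ...), one row to a line, values as JSON. arm_command: Moves the arm, as the interface text tells. Its arguments: {"type":"object","properties":{"plan":{"type":"array"},"grip_force":{"type":"number"}},"required":["plan"]}

```bash
mkdir -p pics; ls
python3 - <<'E'
from rig import robot, optics
import cv2,numpy as np
for n in("scene","top"):
    p,d=optics.camera(n); np.savez(f"pics/{n}0.npz",p=p,d=d); cv2.imwrite(f"pics/{n}0.png",p)
    print(optics.camera_info(n))
o=robot.get_obs(); print(o)
E
```

```text
pics
{'mtx': array([[409.70787609,   0.        , 277.42088112],
       [  0.        , 409.70787609, 201.26716721],
       [  0.        ,   0.        ,   1.        ]]), 'position': array([ 0.12990102, -0.45206213,  0.73216879]), 'rotation': array([ 0.84078279, -0.39026491,  0.15279503, -0.34268248])}
{'mtx': array([[406.24711634,   0.        , 280.94410896],
       [  0.        , 406.24711634, 214.34866802],
       [  0.        ,   0.        ,   1.        ]]), 'position': array([ 0.51085711, -0.04197198,  0.94792521]), 'rotation': array([-0.69829197,  0.71247207, -0.05331908,  0.04391974])}
{'time': 0.1, 'q': array([ 1.06250568e+00,  5.28372533e-01,  1.43379607e+00, -1.24405856e-05,
        1.18139286e+00, -1.78518382e-01]), 'joint_velocities': array([-7.54518204e-04, -2.12724975e-03, -2.46481001e-03, -6.10685593e-05,
        7.53794719e-05,  4.37288096e-04]), 'joint_torque': array([-2.32230750e-04, -4.40984452e+01, -1.77151090e+01,  6.34638243e-02,
        5.34430076e-02, -5.15366310e-05]), 'position': array([0.20204727, 0.5907325 , 0.22166293]), 'tool_rot': array([-0.41145111,  0.57591473,  0.41084827,  0.57465983]), 'ft_force': array([ 0.02816573,  0.09061444, -0.0566777 ]), 'moment': array([ 0.00695596, -0.00830409, -0.04424088]), 'grip_width': 0.08709815135272679}
```

View pics/top0.png

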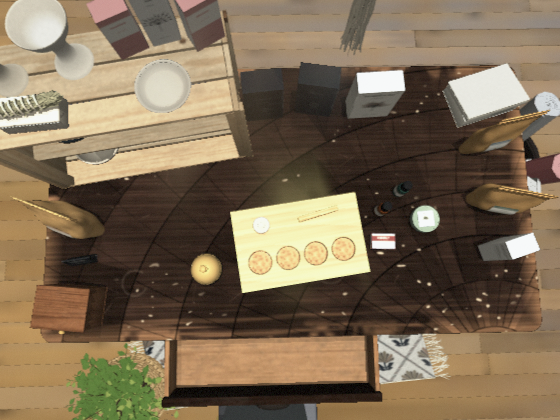

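View pics/scene0.png

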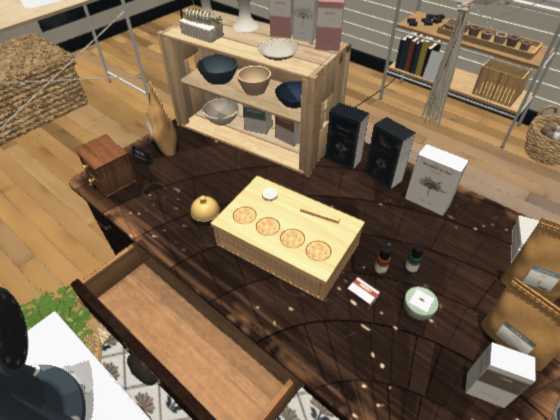

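```bash
cat > h.py <<'E'
import numpy as np, cv2
from rig import robot, optics
from scipy.spatial.transform import Rotation as R
def ray(n,px,z):
    c=optics.camera_info(n); uv=np.atleast_2d(np.array(px,float)); M=c["mtx"]
    d=np.c_[(uv-[M[0,2],M[1,2]])/M[0,0],np.ones(len(uv))]@R.from_quat(c["rotation"]).as_matrix().T
    return c["position"]+d*((z-c["position"][2])/d[:,2])[:,None]
def go(target,yaw=None):
    """shift in tool cm and rotvec to reach target; yaw = world direction angle of the jaw axis"""
    o=robot.get_obs(); T=R.from_quat(o["tool_rot"])
    s=T.inv().apply(np.array(target)-o["position"])*100
    if yaw is None: return s.round(2)
    out=[]
    for k in (0,np.pi):
        z=np.array([np.cos(yaw+k),np.sin(yaw+k),0]); x=np.array([0,0,-1.]); 
        W=R.from_matrix(np.c_[x,np.cross(z,x),z]); out.append((T.inv()*W).as_rotvec().round(3))
    return s.round(2),out
E
python3 - <<'E'
from h import *
p=np.load("pics/top0.npz")["p"]
hsv=cv2.cvtColor(p,cv2.COLOR_BGR2HSV)
print(hsv[258,288],hsv[235,300])
roi=np.zeros(p.shape[:2],np.uint8); roi[190:295,228:372]=255
b=p[...,0].astype(int)
for (x,y) in [(260,262),(288,258),(316,253),(343,249)]:
    m=((p[...,0]<150)&(np.hypot(*(np.indices(b.shape)-np.array([y,x])[:,None,None]))<15)).astype(np.uint8)
    M=cv2.moments(m,True); c=(M["m10"]/M["m00"],M["m01"]/M["m00"]); print(M["m00"],c,ray("top",c,.0785).round(4))
m=((p.max(2)>150)&(roi>0)).astype(np.uint8)
cs,_=cv2.findContours(m,0,2); c=max(cs,key=cv2.contourArea); r=cv2.minAreaRect(c); box=cv2.boxPoints(r)
print(box,ray("top",box,.08).round(4))
for n,px in dict(scene=[(245,215),(268,227),(292,238.5),(318,250.5)]).items(): print(ray(n,px,.0785).round(4))
d=np.load("pics/top0.npz")["d"]
print(d[258,288],d[150,240],d[80,235],ray("top",[(242,155),(206,268),(262,225),(318,214)],[0.08]).round(3))
E
```

```text
[ 25  85 246] [ 29  65 246]
311.0 (259.540192926045, 262.80385852090035) [[ 0.5281 -0.0072  0.0785]]
295.0 (287.8203389830509, 258.43728813559323) [[ 0.5361 -0.0675  0.0785]]
309.0 (315.31715210355986, 253.72815533980582) [[ 0.5449 -0.1264  0.0785]]
308.0 (343.2142857142857, 249.1818181818182) [[ 0.5534 -0.1864  0.0785]]
[[228.5785  211.69652]
 [356.76288 190.82927]
 [369.94415 271.79974]
 [241.75977 292.667  ]] [[ 0.6389  0.0579  0.08  ]
 [ 0.6795 -0.2211  0.08  ]
 [ 0.5043 -0.241   0.08  ]
 [ 0.4666  0.0309  0.08  ]]
[[ 0.531  -0.0094  0.0785]
 [ 0.5373 -0.0698  0.0785]
 [ 0.5456 -0.1277  0.0785]
 [ 0.5551 -0.1865  0.0785]]
0.8672871 0.91425663 0.8583325 [[ 0.764  0.028  0.08 ]
 [ 0.52   0.106  0.08 ]
 [ 0.609 -0.014  0.08 ]
 [ 0.63  -0.135  0.08 ]]
```

Run:
```python
from h import *
o=robot.get_obs(); print(R.from_quat(o["tool_rot"]).as_matrix().round(3))
print(go([.529,-.008,.18],np.pi/2-.142))
```

```text
[[-0.001 -0.946  0.324]
 [-0.002  0.324  0.946]
 [-1.     0.    -0.002]]
(array([  4.24, -50.32, -46.05]), [array([-0.188, -0.002, -0.001]), array([ 2.954e+00, -1.000e-03,  3.000e-03])])
```

arm_command([
  [0.2,-4,-3.7,0,0,0,0],
  [0.2,-4,-3.7,0,0,0,0],
  [0.2,-4,-3.7,0,0,0,0],
  [0.2,-4,-3.7,0,0,0,0],
  [0.2,-4,-3.7,0,0,0,0],
  [0.2,-4,-3.7,0,0,0,0],
  [0.2,-4,-3.7,0,0,0,0],
  [0.2,-4,-3.7,0,0,0,0],
  [0.2,-4,-3.7,0,0,0,0],
  [0.2,-4,-3.7,0,0,0,0],
], grip_force=20)

```text
time: 1.35
position: [0.4674, 0.1008, 0.199]
tool_rot: [-0.414, 0.574, 0.414, 0.573]
ft_force: [0.4, 0.4, -0.6]
grip_width: 0.0016
```

Run:
```python
from h import *
print(go([.529,-.008,.12],np.pi/2-.142))
```

```text
(array([ 7.9 , -9.28, -8.37]), [array([-0.179, -0.001, -0.001]), array([ 2.963e+00, -1.000e-03,  2.000e-03])])
```

arm_command([
  [0,-4.5,-4,0,0,0,0],
  [2,-4,-3.7,0,0,0,0],
  [3.5,0,0,-0.18,0,0,0],
  [0,0,0,0,0,0,0],
])

```text
time: 1.85
position: [0.5279, -0.0075, 0.1422]
tool_rot: [-0.463, 0.535, 0.462, 0.535]
ft_force: [-0.4, -0.3, 0.3]
grip_width: 0.0009
```

Run:
```python
from h import *
o=robot.get_obs();print(o["position"],o["ft_force"])
print(go([.5295,-.008,.0815],np.pi/2-.142))
p,d=optics.camera("top"); cv2.imwrite("pics/t1.png",p[170:320,190:400].repeat(3,0).repeat(3,1))
```

```text
[ 0.52792954 -0.00747423  0.14224707] [-0.40015389 -0.28125703  0.33522434]
(array([ 6.08, -0.15, -0.02]), [array([-0.003, -0.001,  0.002]), array([3.138e+00, 3.000e-03, 2.000e-03])])
```

View pics/t1.png

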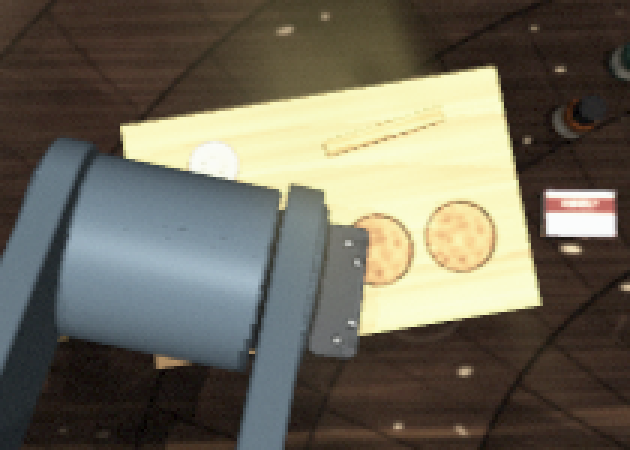

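arm_command([
  [3,-0.1,0,0,0,0,0],
  [2.6,0,0,0,0,0,0],
  [0,0,0,0,0,0,0],
])

```text
time: 2.28
position: [0.5342, -0.0065, 0.0913]
tool_rot: [-0.466, 0.533, 0.457, 0.539]
ft_force: [0.2, 0.2, 0.1]
grip_width: 0.0006
```

arm_command([
  [0.5,0.4,-0.2,0,0,0,0],
  [0.3,0,0,0,0,0,0],
  [0.1,0,0,0,0,0,0],
  [0.1,0,0,0,0,0,0],
])

```text
time: 2.78
position: [0.5322, -0.0074, 0.0851]
tool_rot: [-0.468, 0.531, 0.454, 0.54]
ft_force: [0.7, -0.6, -0.5]
grip_width: 0.0006
```

arm_command([
  [0.25,0.1,0,0,0,0,0],
  [0.25,0,0,0,0,0,0],
  [0.2,0,0,0,0,0,0],
])

```text
time: 3.15
position: [0.5317, -0.0074, 0.0789]
tool_rot: [-0.468, 0.531, 0.454, 0.541]
ft_force: [-3.5, 1.2, 20.8]
grip_width: 0.0006
```

Run:
```python
from h import *
o=robot.get_obs();print(o["position"],o["ft_force"])
print(go([.529,-.008,.0785],np.pi/2-.142))
```

```text
[ 0.53171059 -0.00743669  0.07885542] [-3.48030244  1.24403307 20.82855041]
(array([ 0.03,  0.26, -0.1 ]), [array([-0.008, -0.003,  0.024]), array([3.134, 0.037, 0.005])])
```

arm_command([
  [-1.2,0,0,0,0,0,0],
  [-0.6,0,0,0,0,0.024,0],
])

```text
time: 3.4
position: [0.5305, -0.0072, 0.0972]
tool_rot: [-0.461, 0.537, 0.461, 0.535]
ft_force: [-0.3, 0.5, 0.7]
grip_width: 0.0006
```

Run:
```python
from h import *
o=robot.get_obs();print(o["position"],o["ft_force"])
print(go([.5365,-.0685,.088],np.pi/2-.142))
```

```text
[ 0.53051509 -0.00720356  0.09720723] [-0.26324467  0.49003266  0.68322438]
(array([ 0.93, -1.51, -5.97]), [array([-0.008, -0.003, -0.003]), array([ 3.134, -0.004,  0.004])])
```

arm_command([
  [0,-0.8,-3,0,0,0,0],
  [0,-0.7,-3,0,0,0,0],
  [0.6,0,0,0,0,0,0],
  [0.3,0,0,0,0,0,0],
])

```text
time: 3.9
position: [0.5378, -0.0696, 0.0898]
tool_rot: [-0.462, 0.536, 0.461, 0.535]
ft_force: [0.0, 0.7, 0.9]
grip_width: 0.0004
```

Run:
```python
from h import *
o=robot.get_obs();print(o["position"],o["ft_force"])
print(go([.5365,-.0685,.078],np.pi/2-.142))
```

```text
[ 0.53779517 -0.06963533  0.08975576] [0.03426464 0.65597225 0.89578853]
(array([1.18, 0.15, 0.1 ]), [array([-0.007, -0.003,  0.001]), array([3.135e+00, 1.000e-03, 4.000e-03])])
```

arm_command([
  [0.6,0.15,0.1,0,0,0,0],
  [0.3,0,0,0,0,0,0],
  [0.25,0,0,0,0,0,0],
  [0.2,0,0,0,0,0,0],
])

```text
time: 4.4
position: [0.5357, -0.0665, 0.0788]
tool_rot: [-0.463, 0.536, 0.462, 0.534]
ft_force: [-5.3, -0.7, 20.3]
grip_width: 0.0008
```

arm_command([
  [-1.2,0,0,0,0,0,0],
  [-0.3,-0.8,-3,0,0,0,0],
  [0,-0.9,-3.1,0,0,0,0],
  [0.4,0,0,0,0,0,0],
])

```text
time: 4.9
position: [0.5451, -0.1289, 0.0923]
tool_rot: [-0.465, 0.535, 0.462, 0.533]
ft_force: [-1.0, 0.6, -0.5]
grip_width: 0.0003
```

Run:
```python
from h import *
o=robot.get_obs();print(o["position"],o["ft_force"])
print(go([.545,-.127,.078],np.pi/2-.142))
```

```text
[ 0.54505171 -0.12887986  0.09227548] [-1.03274687  0.57625386 -0.51328834]
(array([1.43, 0.04, 0.19]), [array([ 0.001, -0.005,  0.003]), array([-3.14 , -0.004, -0.007])])
```

arm_command([
  [0.8,0,0.15,0,0,0,0],
  [0.35,0,0,0,0,0,0],
  [0.25,0,0,0,0,0,0],
  [0.2,0,0,0,0,0,0],
])

```text
time: 5.4
position: [0.5441, -0.1248, 0.0749]
tool_rot: [-0.466, 0.534, 0.463, 0.532]
ft_force: [-0.4, -1.1, 2.5]
grip_width: 0.0004
```

arm_command([
  [0.2,0,0,0,0,0,0],
  [0.1,0,0,0,0,0,0],
])

```text
time: 5.65
position: [0.5442, -0.1248, 0.0722]
tool_rot: [-0.466, 0.534, 0.463, 0.532]
ft_force: [-0.4, -0.4, 2.8]
grip_width: 0.0004
```

arm_command([
  [-1.5,0,0,0,0,0,0],
  [-4,0,0,0,0,0,0],
  [-5,0,0,0,0,0,0],
  [-5,0,0,0,0,0,0],
  [0,1.5,5,0,0,0,0],
  [0,1.5,5,0,0,0,0],
  [0,1.5,5,0,0,0,0],
  [0,1.5,5,0,0,0,0],
  [0,1.5,5,0,0,0,0],
  [0,1.5,4,0,0,0,0],
  [0,0,0,0,0,0,0],
  [0,0,0,0,0,0,0],
])

```text
time: 7.15
position: [0.4929, 0.1879, 0.2404]
tool_rot: [-0.464, 0.531, 0.463, 0.537]
ft_force: [-0.9, -0.0, -0.1]
grip_width: 0.0002
```

Run:
```python
from h import *
o=robot.get_obs();print(o["time"],o["position"],o["ft_force"])
a,_=optics.camera("top");b,_=optics.camera("scene")
A=cv2.resize(a[160:330,170:440],None,fx=1.9,fy=1.9,interpolation=cv2.INTER_CUBIC);B=cv2.resize(b[150:330,170:450],(513,323))
B=cv2.resize(b[160:330,180:450],(A.shape[1],A.shape[0]));cv2.imwrite("pics/end.png",np.vstack([A,B])[:600])
```

```text
7.15 [0.49291942 0.18793489 0.24039475] [-0.94991297 -0.03677574 -0.13077225]
```

View pics/end.png

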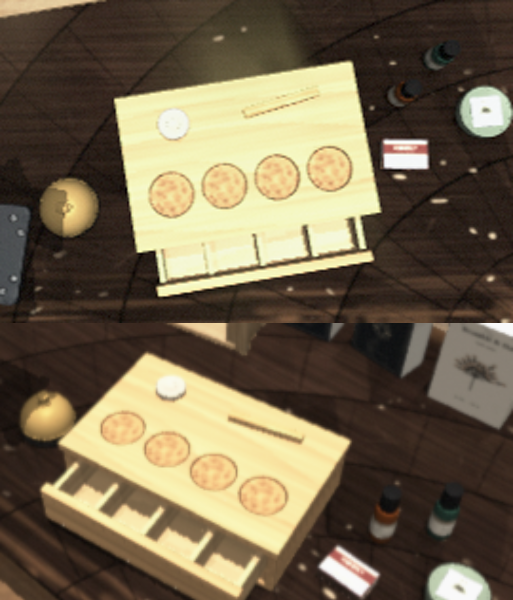

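Run:
```python
from h import *
from rig import workorder
a=ray("top",[(170+267/1.9,160+276/1.9)],.064)[0]; c=np.array([.5407,-.097]); n=np.array([np.cos(.142),np.sin(.142)])
print("opening mm",((c-a[:2])@n-.055)*1e3)
p0=np.load("pics/top0.npz")["p"];p,_=optics.camera("top")
d=(cv2.absdiff(p0,p).max(2)>50).astype(np.uint8)[180:260,230:450]   # riser top, right-hand things
print("changed px",d.sum())
print(robot.get_obs()["joint_velocities"].round(4)); workorder.hand_in()
```

```text
opening mm 50.79531220788471
changed px 0
[-0.0055  0.0064  0.0006 -0.0014 -0.0025  0.0007]
the job is handed in; nothing more can be done
```

The drawer is open and the job is handed in. I pressed the discs in order from the +y side:

- **pad0 and pad1:** both were rigid, with about 20 N at their faces.
- **pad2:** this one gave. I pressed it about 6 mm at about 2.8 N, which is past the 4 mm release, then lifted the hand straight up and moved it off to the left. I did not press pad3.

**Drawer:** The last pictures show it out. I measured the opening at about 51 mm from the top view, against 55 mm fully out. That was read by eye from a small crop, so the gap may be pixel and calibration error, and I did not refine it.

**Other things:** A comparison of top views before and after found no changed pixels on the part of the riser top carrying the token and stick, or around the tin, matchbox and bottles. The bell was outside that comparison, but it looks undisturbed in the final pictures.

**Hand and time:** The hand was clear at z ≈ 0.24 m with no contact force beyond sensor noise. The clock was at about 7.3 s.

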